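Dispense the walnuts into the bowl and ease the spout lid shut

ROBOT

A 7-joint arm with a two-finger parallel gripper is mounted at the origin on a cart in front of the work surface, level with it; the furniture and walls round the work are solid. World frame = base frame: x ahead of the robot, y to its left, z up, the work surface at z = 0. Lengths are in m, angles in degrees, forces in N, time in s.
With the tool pointing down it reaches from about 0.425 to 0.875 m from the base axis. Payload 4.7 kg.
Tool frame: the origin (TCP) lies at the very end of the fingers, on their centre line; the grasp point (between the pads) lies env.hold_point_z behind it (env.hold_point_z is the distance from the TCP to the grasp point, in m); z points along the fingers, y is the line along which they close (so a half turn about z gives the same grasp; the last joint's range is limited). The gripper opens to 87 mm and grips with 3 to 60 N. Pads are 19 mm wide; open, the fingers measure 117 mm over their backs; the gripper's body (75 mm by 190 mm) begins 51 mm behind the grasp point.
Start: joints at [-71.156, 18.392, -4.016, 83.108, 1.295, 78.541, -3.26], TCP at [0.201, 0.618, 0.223] pointing down, gripper open.
Joint ranges: [-163.93, 163.93], [-17.29, 119.83], [-79.2, 71.16], [3.27, 140.29], [-89.18, 269.18], [5.43, 117.66], [-154.24, 154.24]. Speed limits (degrees/s): [147.25, 147.25, 180, 180, 180, 180, 180].

INTERFACE

Orientations are given as [roll, pitch, yaw] about the fixed x, y, z axes, in that order (R = Rz(yaw) Ry(pitch) Rx(roll)).
In Python, from cell import env gives the robot as it stands.
- The arm moves only by the shell command python3 -m jog 'ROWS' [FORCE]. ROWS is JSON, a list of rows, each an object with "dp": the shift along the tool's x, y, z in cm, a list of three; "twist": the turn about the tool's z in degrees; "fingers": the opening, from 0 (shut) to 1 (fully open). A call has 1 to 8 rows; each row is the pose to reach, as a shift and turn from the pose commanded when the call began, along the tool's axes at that moment; what a row does not reach only later rows make up. A row lasts 1/8 s, in which the tool goes at most 62.5 mm and 10.7 degrees, less where a joint would pass 70% of its speed; a pose out of reach is approached as far as the arm can. A call with a gripper value outside its range is refused whole. The fingers move at their own pace and stop on an object; FORCE is the grip in N (left out, the last holds). Time passes only in rows, so rows that repeat a pose let the fingers close. It gives the time, the measured TCP pose, the force, the opening and the grip force at its end, in the units of the state.
- env.get_obs(): the state, without advancing time (a new reading comes with each control period).
- env.read_camera(name): name is "scene" or "side" or "wrist"; returns a dict with "pixels" (384x512x3 uint8, blue, green, red), "depth" (384x512 float32, m along the optical axis (not along the pixel's ray), 0 where there is no reading), "fx", "fy", "cx", "cy" (pixels), "rvec" (rotation vector, rad) and "tvec" (3), from world to camera coordinates, as OpenCV has them. Camera axes: x right, y down, z forward; pixel columns grow to the right and rows downward; lengths in m; the calibration is good to about 2 mm. A picture is of the moment at which its call begins.
- env.sign_off(): hands the job in; it is judged then, once.
The state is a dict: "time_s": time; "qpos": joint angles; "joint_velocities": joint speeds; "effort": joint torques, N m; "tool_pos": TCP position; "tool_rot": TCP orientation; "force": force on the tool from outside, world axes, zero at the start; "wrist_torque": the same for the moment, N m; "grip_width": finger opening in m; "grasp_force": force on a finger pad.
Only numpy, scipy, OpenCV 4.12 (cv2) and the standard library are available. Lean on these libraries where they do the work, as an engineer would, in place of code of your own. Each camera call takes 0.05 s, during which the arm holds its last target. There are 200 camera calls.

TASK

Push the white bowl along the worktop until it stands under the spout of the walnut dispenser, close up against its pedestal. Then press the dispenser's red lever down so that the lid lifts, keep it down until all three walnuts have rolled into the bowl, and let the lever up slowly so that the lid closes fully and gently, never snapping shut. Only push and press with the fingers: do not lift or tip the bowl, do not push the lid itself, and leave the other things where they stand.

Things in the scene. Friction and masses are not known exactly. Their poses are not given: they have to be found in the camera images.
- dispenser: Walnut dispenser, fixed: sage-green pedestal 140 x 90 x 90 mm, clear sloping chute with three walnuts, clear hopper behind it with a wooden cap, top at 271 mm. Origin on the worktop under its middle; axes x to its back, y to its left, z up; it faces -x. Pedestal front at x = -60 mm. From z = 70 to 180 mm the chute reaches forward to x = -105 mm, its sides to y = +-32 mm, the link work on the right to y = -70 mm.
- bowl_place (a point): Point on the worktop where the bowl's centre should stand, in the dispenser's frame x = -120 mm, y = 0: 26 mm in front of the spout's lip (88 mm above the worktop), on its centre line. The walnuts fall 10 to 60 mm in front of the lip. A bowl pushed against the pedestal on the centre line is within 4 mm of this point. Axes as the dispenser's.
- paddle (a point): Middle of the upper face of the red lever paddle, right of the spout (52 mm along the dispenser's x, 56 mm across, 10 mm thick): 150 mm above the worktop when up, about 47 mm lower when fully pressed, moving about 7 mm forward meanwhile. The lever's pivot axis (along the dispenser's y) lies 152 mm behind this point (+x) and 48 mm below it. Axes: the dispenser's at rest, turning with the lever.
- lever (a joint): Lever angle in rad: 0 up (at rest), 0.30 fully down (stop). A spring always pushes it back up: about 3.5 N at the paddle to start, about 6.5 N fully down. Let go, it snaps up and slams the lid.
- lid (a joint): Angle in rad of the steel lid (52 mm wide and high) that hangs before the spout's mouth: 0 closed, 1.37 fully open with the lever down, when it stands out forward to x = -155 mm in the dispenser's frame, 142 mm up. A rod links it to the lever, about 4.5 rad of lid to 1 rad of lever. The walnuts pass from about 0.6 to 0.7. Closing faster than 3 rad/s at any moment is a slam.
- bowl: Small white bowl, 115 mm across the rim, 51 mm high, foot about 74 mm across, about 0.16 kg, loose. Origin: centre of its underside; z up.
- walnut_1: Walnut, brown, 32 mm across, about 13 g, loose, number 1 from the lid in the chute at the start. Origin: its centre.
- walnut_2: Walnut, brown, 32 mm across, about 13 g, loose, number 2 from the lid in the chute at the start. Origin: its centre.
- walnut_3: Walnut, brown, 32 mm across, about 13 g, loose, number 3 from the lid in the chute at the start. Origin: its centre.
- mug: Dark green mug, 86 mm across, 96 mm high, handle to 118 mm; bystander. Origin: centre of its underside.
- scourer: Steel-wool scourer, 51 mm across, 30 mm high, in front of the sink; bystander. Origin: centre of its underside.
- teaspoon: Steel teaspoon, 130 mm long, lying near the mug; bystander. Origin: its middle, underside.

How it is judged:
By the outcome, as a careful person would: the job done as asked, in the order asked, and still so for the second after the job is handed in, with the robot touching nothing.
It also fails if it takes over 72 s, if anything falls off the work surface, if the arm or the gripper's body presses on something with over 40 N, if the wrist force passes 120 N, or if a joint passes its speed limit or range.

## Working session

There is one attempt and no reset: what is moved stays moved. The work goes in short steps, Python scripts to look and compute and a shell command to move; the robot and the scene stay as the last step left them, time stands still between calls to the robot, and variables do not carry over. Pictures are saved under pics/ and viewed, at most 10 in all, crops included, and the job is handed in when it is done.

```bash
mkdir -p pics
cat > h.py <<'E'
import numpy as np, cv2
from cell import env
def cam(n):
    c=env.read_camera(n); R=cv2.Rodrigues(np.array(c['rvec'],float))[0]; c['R']=R; c['t']=np.array(c['tvec'],float).ravel(); return c
def pts(c):
    d=c['depth']; v,u=np.mgrid[0:d.shape[0],0:d.shape[1]]
    P=np.stack([(u-c['cx'])/c['fx']*d,(v-c['cy'])/c['fy']*d,d],-1)
    W=(P-c['t'])@c['R']; W[d==0]=np.nan; return W
def tool():
    from scipy.spatial.transform import Rotation as Ro
    o=env.get_obs(); r=o['tool_rot']; return np.array(o['tool_pos']),Ro.from_euler('xyz',r,degrees=True).as_matrix(),o
E
python3 - <<'E'
from h import *
a=cam('scene');b=cam('side')
im=np.vstack([a['pixels'],b['pixels']]) 
cv2.imwrite('pics/a.png',a['pixels']);cv2.imwrite('pics/b.png',b['pixels'])
np.savez('ab.npz',a=a['pixels'],Wa=pts(a),b=b['pixels'],Wb=pts(b))
p,R,o=tool();print(o['tool_pos'],o['tool_rot'],o['force'],env.hold_point_z,R.round(2))
for c in(a,b):print(-c['R'].T@c['t'])
E
```

```text
[0.20114207 0.61755711 0.22155764] [-1.79899548e+02  6.26495419e-03  1.61964628e+02] [ 0.88611472  0.70913023 -0.06903454] 0.0187 [[-0.95  0.31 -0.  ]
 [ 0.31  0.95 -0.  ]
 [-0.   -0.   -1.  ]]
[-0.07334361 -0.44907874  1.18636759]
[0.35140077 0.80108401 1.03921624]
```

View pics/a.png

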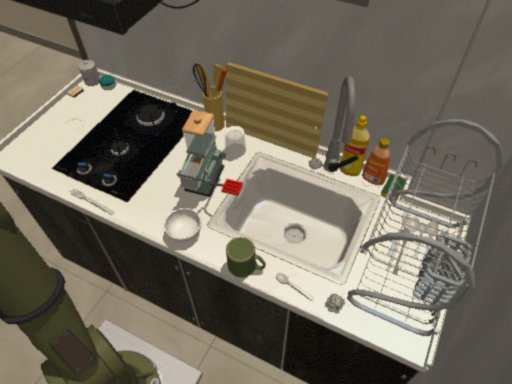

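View pics/b.png

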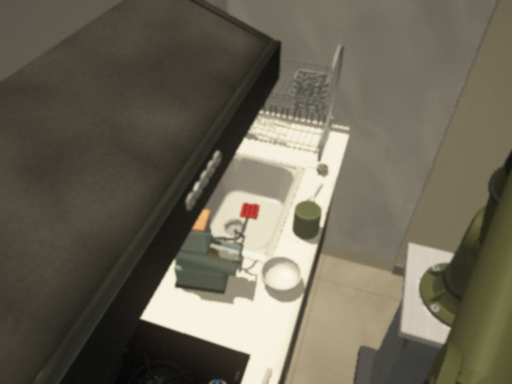

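The scene view shows the bowl at about (182,226), the red paddle at (232,187), the dispenser at (203,165) and the mug at (241,257). The side view shows the paddle at (249,211), the bowl at (281,275) and the pedestal at (205,268).

Run:
```python
from h import *
z=np.load('ab.npz')
def box(I,x0,x1,y0,y1):
    m=np.zeros(I.shape[:2],bool);m[y0:y1,x0:x1]=1;return m
for k,bx in(('a',dict(red=(215,250,170,200),bowl=(160,208,203,250),ped=(170,230,140,200),mug=(220,268,232,280),cap=(180,216,108,135))),('b',dict(red=(235,265,198,225),bowl=(258,305,252,306),ped=(165,245,225,295),mug=(290,325,195,242),cap=(190,212,205,235)))):
    I=z[k];W=z['W'+k];h=cv2.cvtColor(I,cv2.COLOR_BGR2HSV)
    for n,b in bx.items():
        m=box(I,*b)&np.isfinite(W[...,0])
        H,S,V=[h[...,i] for i in range(3)]
        if n=='red': m&=((H<8)|(H>172))&(S>150)
        if n=='bowl': m&=(W[...,2]>.042)&(W[...,2]<.06)
        if n=='ped': m&=(H>40)&(H<100)&(S>30)&(W[...,2]>.08)&(W[...,2]<.1)
        if n=='mug': m&=(W[...,2]>.08)
        if n=='cap': m&=(W[...,2]>.255)
        P=W[m]
        if len(P)<5: print(k,n,len(P));continue
        r=cv2.minAreaRect((P[:,:2]*1000).astype(np.float32))
        print(k,n,len(P),'mean',P.mean(0).round(4),'med z',np.median(P[:,2]).round(3),'lo',P.min(0).round(3),'hi',P.max(0).round(3),'rect',np.round(r[0]),np.round(r[1]),round(r[2],1))
```

```text
a red 223 mean [ 6.189e-01 -5.000e-04  1.505e-01] med z 0.151 lo [ 0.595 -0.027  0.143] hi [0.646 0.03  0.156] rect [619.   2.] [48. 55.] 11.1
a bowl 212 mean [0.4926 0.1112 0.0487] med z 0.049 lo [0.436 0.053 0.042] hi [0.551 0.169 0.057] rect [492. 111.] [114. 116.] 73.4
a ped 153 mean [0.6908 0.1278 0.0897] med z 0.089 lo [0.611 0.114 0.08 ] hi [0.747 0.142 0.1  ] rect [679. 127.] [135.  24.] 3.8
a mug 661 mean [ 0.467  -0.1091  0.0928] med z 0.093 lo [ 0.426 -0.149  0.08 ] hi [ 0.511 -0.064  0.101] rect [ 468. -107.] [84. 85.] 1.4
a cap 451 mean [0.7232 0.1675 0.2592] med z 0.258 lo [0.677 0.128 0.255] hi [0.773 0.21  0.275] rect [725. 169.] [95. 70.] 9.0
b red 190 mean [0.6221 0.0073 0.1507] med z 0.151 lo [ 0.596 -0.02   0.144] hi [0.648 0.032 0.156] rect [622.   6.] [45. 49.] 10.3
b bowl 258 mean [0.4941 0.1162 0.0485] med z 0.049 lo [0.436 0.058 0.042] hi [0.551 0.174 0.058] rect [493. 116.] [114. 114.] 70.2
b ped 135 mean [0.7142 0.2083 0.0904] med z 0.09 lo [0.62  0.181 0.081] hi [0.763 0.225 0.1  ] rect [691. 205.] [146.  20.] 11.8
b mug 499 mean [ 0.4694 -0.0971  0.0925] med z 0.093 lo [ 0.428 -0.142  0.08 ] hi [ 0.512 -0.058  0.102] rect [ 470. -101.] [83. 82.] 45.2
b cap 420 mean [0.5975 0.3535 0.4866] med z 0.677 lo [0.51  0.133 0.255] hi [0.703 0.53  0.718] rect [613. 338.] [ 45. 436.] 26.2
```

```bash
python3 -m jog '[{"dp":[-18,-21,0],"twist":-14,"fingers":0.69},{"dp":[-18,-21,0],"twist":-14,"fingers":0.69},{"dp":[-18,-21,0],"twist":-14,"fingers":0.69},{"dp":[-18,-21,0],"twist":-14,"fingers":0.69},{"dp":[-18,-21,0],"twist":-14,"fingers":0.69},{"dp":[-27,-32,0],"twist":-28.5,"fingers":0.69},{"dp":[-27,-32,0],"twist":-28.5,"fingers":0.69},{"dp":[-27,-32,0],"twist":-28.5,"fingers":0.69}]'
python3 - <<'E'
from h import *
c=cam('wrist');cv2.imwrite('pics/w1.png',c['pixels']);np.savez('w.npz',I=c['pixels'],W=pts(c))
z=np.load('ab.npz');I=z['a'];W=z['Wa'];h=cv2.cvtColor(I,cv2.COLOR_BGR2HSV)
m=(h[...,0]>40)&(h[...,0]<100)&(h[...,1]>30)&(W[...,2]>.015)&(W[...,2]<.075)
m[:140]=0;m[200:]=0;m[:,:170]=0;m[:,225:]=0
P=W[m];print(len(P))
u=P[:,:2]@[.983,.182];n=P[:,:2]@[-.182,.983]
for a in range(-20,100,10):
    s=(n*1000>a)&(n*1000<a+10)
    if s.sum()>3: print(a,s.sum(),np.percentile(u[s],[5,25,50,75]).round(4))
print(tool()[0],tool()[2]['tool_rot'])
E
```

```text
time_s: 1.1
tool_pos: [0.36, 0.2264, 0.2224]
tool_rot: [-180.0, -0.0, -169.8]
force: [-0.0, 0.3, 0.3]
grip_width: 0.0602
grasp_force: 0.0
163
-20 15 [0.6741 0.7169 0.743  0.7609]
-10 90 [0.6557 0.6597 0.6728 0.7226]
0 29 [0.6524 0.6554 0.6569 0.6576]
10 20 [0.6526 0.6547 0.6567 0.6589]
20 5 [0.6558 0.6572 0.6576 0.6586]
[0.36074451 0.22501315 0.22241845] [-1.79938272e+02 -4.54103734e-03 -1.69922124e+02]
```

View pics/w1.png

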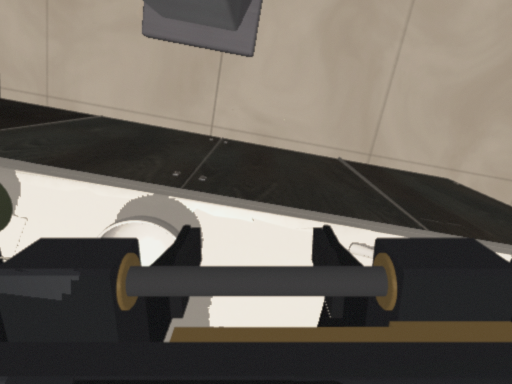

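The wrist view looks back toward the robot. It shows the bowl at (150,235), the worktop edge below the dark cabinet fronts, and nothing under the fingers.

```bash
python3 -m jog '[{"dp":[-3.3,-13.3,0],"twist":-0.5,"fingers":0.69},{"dp":[-3.3,-13.3,0],"twist":-0.5,"fingers":0.69},{"dp":[-3.3,-13.3,0],"twist":-0.5,"fingers":0.69},{"dp":[-3.3,-13.3,6],"twist":-0.5,"fingers":0.69},{"dp":[-3.3,-13.3,12],"twist":-0.5,"fingers":0.69},{"dp":[-3.3,-13.3,15],"twist":-0.5,"fingers":0.69},{"dp":[-3.3,-13.3,15],"twist":-0.5,"fingers":0.69}]'
python3 - <<'E'
from h import *
print(tool()[0],tool()[2]['tool_rot'])
c=cam('scene');cv2.imwrite('pics/s2.png',cv2.resize(c['pixels'][120:290,130:330],None,fx=3,fy=3))
E
```

```text
time_s: 2.02
tool_pos: [0.413, 0.1057, 0.0703]
tool_rot: [-179.9, -0.3, -169.0]
force: [-0.2, -0.2, 0.6]
grip_width: 0.0601
grasp_force: 0.0
[0.41302467 0.10567859 0.07034814] [-179.91679227   -0.32846768 -168.95549608]
```

View pics/s2.png

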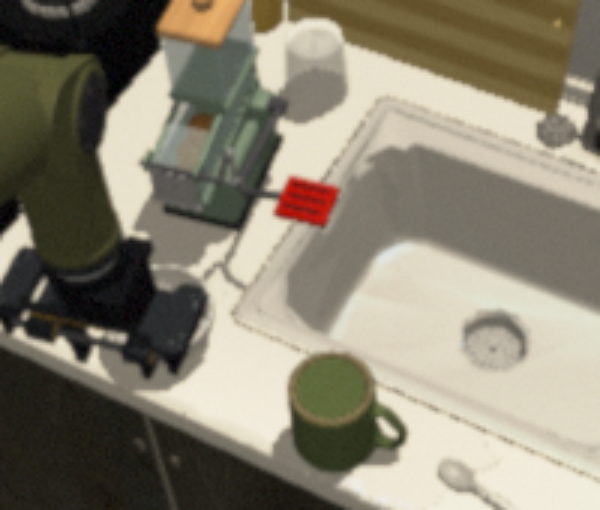

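The crop shows the gripper behind the bowl, with the bowl under it at (160,310) and the paddle at (307,200). There is clear space between the bowl and the pedestal.

```bash
python3 -m jog '[{"dp":[0,-0.7,2.5],"fingers":0.69},{"dp":[0,-0.7,5],"fingers":0.69},{"dp":[0,-0.7,5.2],"fingers":0.69},{"dp":[-0.5,-0.7,5.2],"fingers":0.69},{"dp":[-1,-0.7,5.2],"fingers":0.69},{"dp":[-1.5,-0.7,5.2],"fingers":0.69},{"dp":[-2,-0.7,5.2],"fingers":0.69},{"dp":[-2.5,-0.7,5.2],"fingers":0.69}]'
```

```text
validation failed for argument at $[0]...
```

```bash
python3 -m jog '[{"dp":[0,-0.7,2.5],"twist":0,"fingers":0.69},{"dp":[0,-0.7,5],"twist":0,"fingers":0.69},{"dp":[0,-0.7,5.2],"twist":0,"fingers":0.69},{"dp":[-0.5,-0.7,5.2],"twist":0,"fingers":0.69},{"dp":[-1,-0.7,5.2],"twist":0,"fingers":0.69},{"dp":[-1.5,-0.7,5.2],"twist":0,"fingers":0.69},{"dp":[-2,-0.7,5.2],"twist":0,"fingers":0.69},{"dp":[-2.5,-0.7,5.2],"twist":0,"fingers":0.69}]'
```

```text
time_s: 3.08
tool_pos: [0.4415, 0.1034, 0.0206]
tool_rot: [180.0, -0.0, -169.0]
force: [-2.5, 1.4, 0.1]
grip_width: 0.0602
grasp_force: 0.6
```

```bash
python3 -m jog '[{"dp":[-0.8,0.2,0],"twist":0,"fingers":0.69},{"dp":[-1.6,0.4,0],"twist":0,"fingers":0.69},{"dp":[-2.4,0.6,0],"twist":0,"fingers":0.69},{"dp":[-3.2,0.8,0],"twist":0,"fingers":0.69},{"dp":[-4,1.0,0],"twist":0,"fingers":0.69},{"dp":[-4.8,1.2,0],"twist":0,"fingers":0.69},{"dp":[-5.6,1.4,0],"twist":0,"fingers":0.69},{"dp":[-6,1.6,0],"twist":0,"fingers":0.69}]'
cat > bowl.py <<'E'
from h import *
import sys
for k in ('scene','side'):
    c=cam(k);W=pts(c)
    if k=='side': cv2.imwrite(sys.argv[1],cv2.resize(c['pixels'][170:320,150:350],None,fx=3,fy=3))
    I=cv2.cvtColor(c['pixels'],cv2.COLOR_BGR2HSV)
    u=W[...,:2]@[.983,.182];n=W[...,:2]@[-.182,.983]
    m=(W[...,2]>.044)&(W[...,2]<.057)&(I[...,1]<60)&(I[...,2]>110)&(u>.48)&(u<.65)&(abs(n-.03)<.08)
    U,N=u[m],n[m]
    A=np.c_[2*U,2*N,np.ones(len(U))];s=np.linalg.lstsq(A,U*U+N*N,rcond=None)[0]
    print(k,m.sum(),'u',U.min(),U.max(),'n',N.min(),N.max(),'fit',s[:2],np.sqrt(s[2]+s[0]**2+s[1]**2))
p,R,o=tool();print('tcp u,n',p[:2]@[.983,.182],p[:2]@[-.182,.983],o['force'])
E
python3 bowl.py pics/b3.png
```

```text
time_s: 4.08
tool_pos: [0.4979, 0.1306, 0.0206]
tool_rot: [-180.0, 0.0, -169.0]
force: [-0.6, -0.9, -0.0]
grip_width: 0.0599
grasp_force: 0.5
scene 15 u 0.5195576410424635 0.6212899373354177 n -0.00520668360420973 0.06402394328663687 fit [0.56518614 0.03174676] 0.05579955890083826
side 139 u 0.5156315491828924 0.6265924938966876 n -0.017597275808509717 0.09814524304520578 fit [0.56925303 0.03969615] 0.055440351674579495
tcp u,n 0.5132036741810273 0.037963896854455705 [-0.17638804  0.1652183   0.70889248]
```

View pics/b3.png

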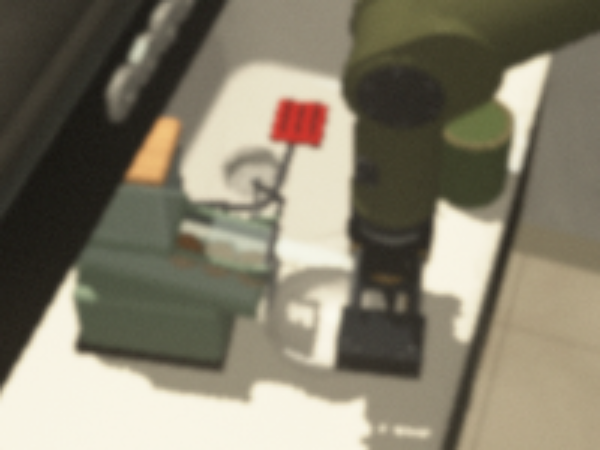

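The crop shows the bowl at about (310,315), nearly under the lip, with a gap left to the pedestal front. The bowl is centred to about 2 mm, and the arm is clear of the mug.

```bash
python3 -m jog '[{"dp":[-0.4,0,0],"twist":0,"fingers":0.69},{"dp":[-0.8,0,0],"twist":0,"fingers":0.69},{"dp":[-1.2,0,0],"twist":0,"fingers":0.69},{"dp":[-1.6,0,0],"twist":0,"fingers":0.69},{"dp":[-1.8,0,0],"twist":0,"fingers":0.69}]'; python3 -m jog '[{"dp":[-0.15,0,0],"twist":0,"fingers":0.69},{"dp":[-0.3,0,0],"twist":0,"fingers":0.69}]'
```

```text
time_s: 4.8
tool_pos: [0.5153, 0.1339, 0.0206]
tool_rot: [-180.0, 0.0, -169.0]
force: [-1.0, -0.3, -0.1]
grip_width: 0.0603
grasp_force: 0.4
time_s: 5.05
tool_pos: [0.5179, 0.1344, 0.0205]
tool_rot: [180.0, -0.0, -169.0]
force: [-0.8, 0.6, 0.1]
grip_width: 0.0599
grasp_force: 0.5
```

```bash
for i in 1; do python3 -m jog '[{"dp":[-0.1,0,0],"twist":0,"fingers":0.69},{"dp":[-0.2,0,0],"twist":0,"fingers":0.69}]'; python3 -m jog '[{"dp":[-0.1,0,0],"twist":0,"fingers":0.69},{"dp":[-0.2,0,0],"twist":0,"fingers":0.69}]'; done; python3 bowl.py pics/b4.png
```

```text
time_s: 5.3
tool_pos: [0.5199, 0.1348, 0.0206]
tool_rot: [180.0, 0.0, -169.0]
force: [-0.3, 0.2, 0.5]
grip_width: 0.0601
grasp_force: 0.4
time_s: 5.55
tool_pos: [0.5219, 0.1352, 0.0206]
tool_rot: [180.0, 0.0, -169.0]
force: [-0.8, 0.0, 0.1]
grip_width: 0.0598
grasp_force: 0.4
scene 9 u 0.5334797585350393 0.6432032030382896 n -0.0003404960842495673 0.030046716417585065 fit [0.59021756 0.03619109] 0.05695304818962344
side 103 u 0.5409502359237227 0.6464960251682531 n -0.019557362761890372 0.09741807317185705 fit [0.59327864 0.03979536] 0.055328214177673946
tcp u,n 0.5377507634602493 0.03789297086568395 [-1.07310281  0.15749595 -0.40428041]
```

```bash
python3 -m jog '[{"dp":[-0.1,0,0],"twist":0,"fingers":0.69},{"dp":[-0.2,0,0],"twist":0,"fingers":0.69}]' | sed -n '1,4p'; python3 -m jog '[{"dp":[-0.1,0,0],"twist":0,"fingers":0.69},{"dp":[-0.2,0,0],"twist":0,"fingers":0.69}]' | sed -n '1,4p'
```

```text
time_s: 5.9
tool_pos: [0.5239, 0.1356, 0.0206]
tool_rot: [180.0, 0.0, -169.0]
force: [-0.9, -0.5, 0.0]
time_s: 6.15
tool_pos: [0.5258, 0.136, 0.0206]
tool_rot: [180.0, 0.0, -169.0]
force: [-0.7, 0.3, -0.8]
```

```bash
python3 -m jog '[{"dp":[-0.1,0,0],"twist":0,"fingers":0.69},{"dp":[-0.2,0,0],"twist":0,"fingers":0.69}]' | sed -n '1,4p'; python3 -m jog '[{"dp":[-0.1,0,0],"twist":0,"fingers":0.69},{"dp":[-0.2,0,0],"twist":0,"fingers":0.69}]' | sed -n '1,4p'; python3 bowl.py pics/b5.png
```

```text
time_s: 6.4
tool_pos: [0.5278, 0.1363, 0.0206]
tool_rot: [180.0, 0.0, -169.0]
force: [-1.0, -0.3, -0.8]
time_s: 6.65
tool_pos: [0.5291, 0.1366, 0.0204]
tool_rot: [180.0, -0.1, -169.0]
force: [-3.2, -1.1, 2.0]
scene 10 u 0.5413111070805449 0.6486723197187815 n -0.002465516964363612 0.03707276400201711 fit [0.59841677 0.03894978] 0.05713881421733451
side 91 u 0.5464077631406173 0.6491809027857851 n -0.018390563739182124 0.09729940720497612 fit [0.60028063 0.03975247] 0.05492839857492582
tcp u,n 0.5449278457087148 0.03794890435242186 [-3.35471209 -0.21342384  2.18189618]
```

View pics/b5.png

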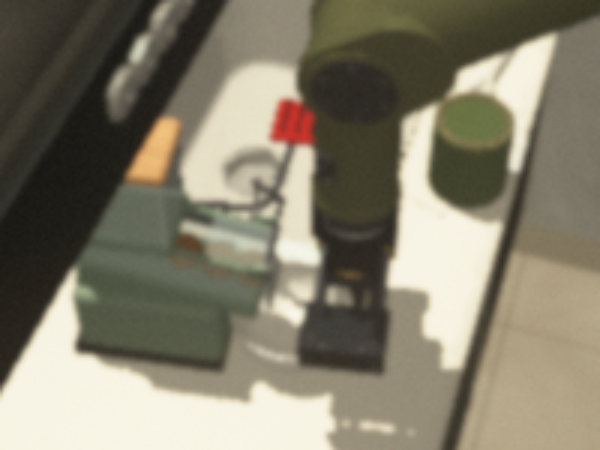

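The crop shows the bowl pressed in under the chute, with contact felt (−3 N). The gripper is at (345,300), clear of the paddle and the mug. Next I back off and go up.

```bash
python3 -m jog '[{"dp":[0.5,0,0],"twist":0,"fingers":0.69},{"dp":[2,0,0],"twist":0,"fingers":0.69},{"dp":[4.5,0,0],"twist":0,"fingers":0.69},{"dp":[6,0,0],"twist":0,"fingers":0.69},{"dp":[6,0,-6],"twist":0,"fingers":0.3},{"dp":[6,0,-12],"twist":0,"fingers":0},{"dp":[6,0,-18],"twist":0,"fingers":0},{"dp":[6,0,-18],"twist":0,"fingers":0}]'; python3 bowl.py pics/b6.png; python3 -c "
from h import *
print(np.round(tool()[2]['qpos'],1))"
```

```text
time_s: 7.75
tool_pos: [0.4739, 0.1263, 0.206]
tool_rot: [179.8, 0.6, -169.0]
force: [-1.1, 0.4, -1.0]
grip_width: 0.0281
grasp_force: 0.0
scene 98 u 0.5408363152689712 0.6480255860564355 n -0.022108293756997993 0.08777466691936901 fit [0.59818895 0.03505354] 0.05569670208153495
side 163 u 0.5436022879337022 0.6485538511195437 n -0.018397048571515903 0.097650687469794 fit [0.59950565 0.03980048] 0.05529379510291051
tcp u,n 0.4856051453032745 0.037587107182851874 [ 0.15086267  0.31525042 -0.6683495 ]
[-43.3  -1.7  25.  108.2   0.7  73.2  82.5]
```

View pics/b6.png

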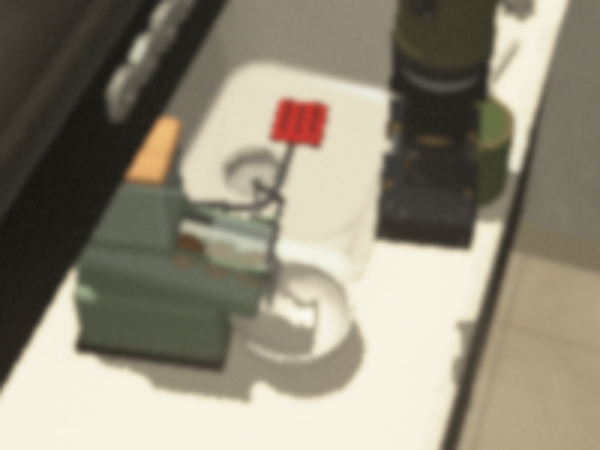

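The bowl stands against the pedestal at (295,315), centred under the lip. The gripper is clear at (430,180) and the paddle is at (300,122).

```bash
python3 -m jog '[{"dp":[0,-6,0],"twist":10,"fingers":0},{"dp":[0,-12,0],"twist":20,"fingers":0},{"dp":[0,-14.8,0],"twist":30,"fingers":0},{"dp":[-3,-14.8,0],"twist":40,"fingers":0},{"dp":[-6,-14.8,0],"twist":50,"fingers":0},{"dp":[-9,-14.8,0],"twist":60,"fingers":0},{"dp":[-12,-14.8,0],"twist":70,"fingers":0},{"dp":[-12,-14.8,0],"twist":80,"fingers":0}]'
python3 - <<'E'
from h import *
p,R,o=tool();d=np.array([.6205,.004,.165])-p
print(R.round(3),d,'dp cm',R.T@d*100,np.round(o['qpos'],1))
E
```

```text
time_s: 8.85
tool_pos: [0.6169, 0.0035, 0.1974]
tool_rot: [-179.8, 0.0, 110.7]
force: [-1.0, 0.4, 0.1]
grip_width: 0.0005
grasp_force: 0.0
[[-0.353  0.936 -0.004]
 [ 0.936  0.353 -0.002]
 [-0.001 -0.004 -1.   ]] [ 0.0035878   0.0005279  -0.03242068] dp cm [-0.0750777   0.36786567  3.2406095 ] [-34.3  17.6  38.7  91.2 -11.1  75.4  26.6]
```

```bash
python3 -m jog '[{"dp":[0,0.3,0],"twist":10.2,"fingers":0},{"dp":[0,0.3,1.5],"twist":10.2,"fingers":0},{"dp":[0,0.3,3],"twist":10.2,"fingers":0},{"dp":[0,0.3,4],"twist":10.2,"fingers":0},{"dp":[0,0.3,4.5],"twist":10.2,"fingers":0},{"dp":[0,0.3,4.7],"twist":10.2,"fingers":0}]'
python3 - <<'E'
from h import *
p,R,o=tool();print(R.round(3),p)
E
```

```text
time_s: 9.6
tool_pos: [0.6195, 0.0038, 0.1533]
tool_rot: [-180.0, -0.0, 100.8]
force: [-0.3, -0.3, 0.4]
grip_width: 0.0002
grasp_force: 0.0
[[-0.187  0.982 -0.   ]
 [ 0.982  0.187  0.   ]
 [ 0.    -0.    -1.   ]] [0.61947939 0.00380531 0.15334634]
```

```bash
python3 -m jog '[{"dp":[0,0,0.4],"twist":0,"fingers":0},{"dp":[0,-0.15,0.9],"twist":0,"fingers":0},{"dp":[0,-0.3,1.4],"twist":0,"fingers":0},{"dp":[0,-0.4,1.8],"twist":0,"fingers":0}]'; python3 -m jog '[{"dp":[0,-0.1,0.5],"twist":0,"fingers":0},{"dp":[0,-0.2,1.1],"twist":0,"fingers":0},{"dp":[0,-0.27,1.7],"twist":0,"fingers":0},{"dp":[0,-0.31,2.3],"twist":0,"fingers":0},{"dp":[0,-0.33,2.8],"twist":0,"fingers":0},{"dp":[0,-0.34,3.0],"twist":0,"fingers":0}]'
```

```text
time_s: 10.1
tool_pos: [0.6162, 0.0031, 0.1359]
tool_rot: [179.9, 0.0, 100.8]
force: [0.3, -0.2, 4.9]
grip_width: 0.0006
grasp_force: 2.2
time_s: 10.85
tool_pos: [0.6125, 0.0025, 0.1056]
tool_rot: [180.0, 0.0, 100.8]
force: [-1.0, -0.2, 5.8]
grip_width: 0.0001
grasp_force: 3.2
```

Lever is at about 44 mm, spring force as expected. Now hold it and look.

```bash
python3 -m jog '[{"dp":[0,0,0.1],"twist":0,"fingers":0},{"dp":[0,0,0.1],"twist":0,"fingers":0},{"dp":[0,0,0.1],"twist":0,"fingers":0},{"dp":[0,0,0.1],"twist":0,"fingers":0},{"dp":[0,0,0.1],"twist":0,"fingers":0},{"dp":[0,0,0.1],"twist":0,"fingers":0},{"dp":[0,0,0.1],"twist":0,"fingers":0},{"dp":[0,0,0.1],"twist":0,"fingers":0}]'
python3 - <<'E'
from h import *
a=cam('scene');b=cam('side')
f=lambda i:cv2.resize(i,None,fx=4,fy=4,interpolation=cv2.INTER_CUBIC)
cv2.imwrite('pics/p1.png',np.hstack([f(a['pixels'][110:250,160:255]),f(b['pixels'][190:330,205:305])]))
E
```

```text
time_s: 11.85
tool_pos: [0.6125, 0.0025, 0.1049]
tool_rot: [180.0, -0.0, 100.8]
force: [-0.6, -0.7, 6.3]
grip_width: 0.001
grasp_force: 3.2
```

View pics/p1.png

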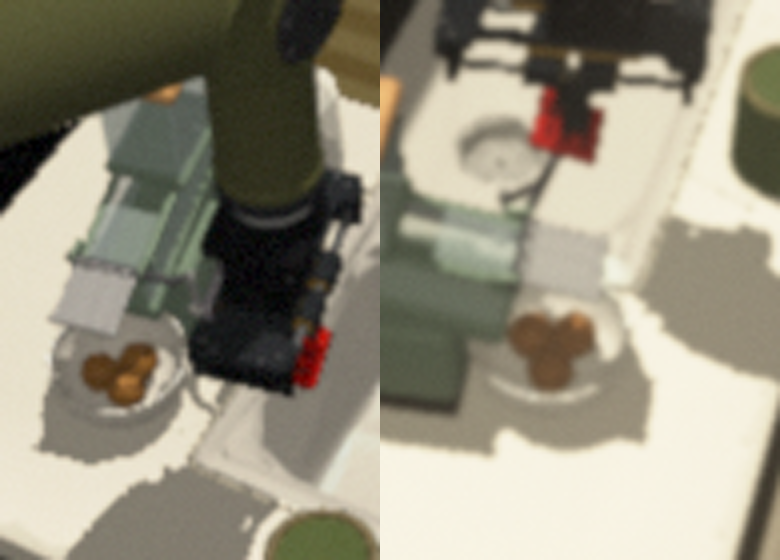

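All three walnuts lie in the bowl, at (120,375) in the left half and (550,345) in the right, and the lid stands open. I'll let the lever up slowly.

```bash
python3 -m jog '[{"dp":[0,0,-0.2],"twist":0,"fingers":0},{"dp":[0,0.02,-0.4],"twist":0,"fingers":0},{"dp":[0,0.03,-0.6],"twist":0,"fingers":0},{"dp":[0,0.05,-0.8],"twist":0,"fingers":0},{"dp":[0,0.06,-1.0],"twist":0,"fingers":0},{"dp":[0,0.08,-1.2],"twist":0,"fingers":0},{"dp":[0,0.1,-1.4],"twist":0,"fingers":0},{"dp":[0,0.12,-1.6],"twist":0,"fingers":0}]'; python3 -m jog '[{"dp":[0,0.03,-0.2],"twist":0,"fingers":0},{"dp":[0,0.06,-0.4],"twist":0,"fingers":0},{"dp":[0,0.1,-0.6],"twist":0,"fingers":0},{"dp":[0,0.13,-0.8],"twist":0,"fingers":0},{"dp":[0,0.17,-1.0],"twist":0,"fingers":0},{"dp":[0,0.2,-1.2],"twist":0,"fingers":0},{"dp":[0,0.25,-1.4],"twist":0,"fingers":0},{"dp":[0,0.3,-1.6],"twist":0,"fingers":0}]';  python3 -m jog '[{"dp":[0,0.05,-0.15],"twist":0,"fingers":0},{"dp":[0,0.1,-0.3],"twist":0,"fingers":0},{"dp":[0,0.15,-0.45],"twist":0,"fingers":0},{"dp":[0,0.18,-0.6],"twist":0,"fingers":0},{"dp":[0,0.22,-0.75],"twist":0,"fingers":0},{"dp":[0,0.26,-0.9],"twist":0,"fingers":0},{"dp":[0,0.3,-1.0],"twist":0,"fingers":0},{"dp":[0,0.3,-1.1],"twist":0,"fingers":0}]'
```

```text
time_s: 12.95
tool_pos: [0.6136, 0.0027, 0.1207]
tool_rot: [180.0, -0.0, 100.8]
force: [-0.5, -0.8, 4.9]
grip_width: 0.0004
grasp_force: 2.7
time_s: 13.95
tool_pos: [0.6163, 0.0032, 0.1366]
tool_rot: [-180.0, 0.0, 100.8]
force: [-0.1, 0.5, 5.1]
grip_width: 0.0004
grasp_force: 2.3
time_s: 14.95
tool_pos: [0.6192, 0.0037, 0.1475]
tool_rot: [-180.0, 0.0, 100.8]
force: [-2.4, -1.8, 3.7]
grip_width: 0.0004
grasp_force: 2.4
```

```bash
python3 -m jog '[{"dp":[0,0.02,-0.1],"twist":0,"fingers":0},{"dp":[0,0.04,-0.2],"twist":0,"fingers":0},{"dp":[0,0.04,-0.3],"twist":0,"fingers":0},{"dp":[0,0.04,-0.4],"twist":0,"fingers":0},{"dp":[0,0.04,-0.5],"twist":0,"fingers":0},{"dp":[0,0.04,-0.6],"twist":0,"fingers":0},{"dp":[0,0.04,-0.8],"twist":0,"fingers":0}]'; python3 -m jog '[{"dp":[0,0,-2],"twist":0,"fingers":0},{"dp":[0,0,-6],"twist":0,"fingers":0},{"dp":[-4,-4,-8],"twist":0,"fingers":0},{"dp":[-6,-8,-8],"twist":0,"fingers":0},{"dp":[-6,-10,-8],"twist":0,"fingers":0},{"dp":[-6,-10,-8],"twist":0,"fingers":0}]'
python3 - <<'E'
from h import *
a=cam('scene');b=cam('side')
f=lambda i:cv2.resize(i,None,fx=4,fy=4,interpolation=cv2.INTER_CUBIC)
cv2.imwrite('pics/p2.png',np.hstack([f(a['pixels'][110:250,160:255]),f(b['pixels'][190:330,205:305])]))
E
```

```text
time_s: 15.82
tool_pos: [0.6197, 0.0041, 0.1555]
tool_rot: [-180.0, -0.0, 100.8]
force: [0.1, -0.5, 0.1]
grip_width: 0.0006
grasp_force: 0.0
time_s: 16.58
tool_pos: [0.5324, -0.0745, 0.2373]
tool_rot: [179.8, -0.1, 100.7]
force: [0.7, -0.1, 1.2]
grip_width: 0.0005
grasp_force: 0.0
```

View pics/p2.png

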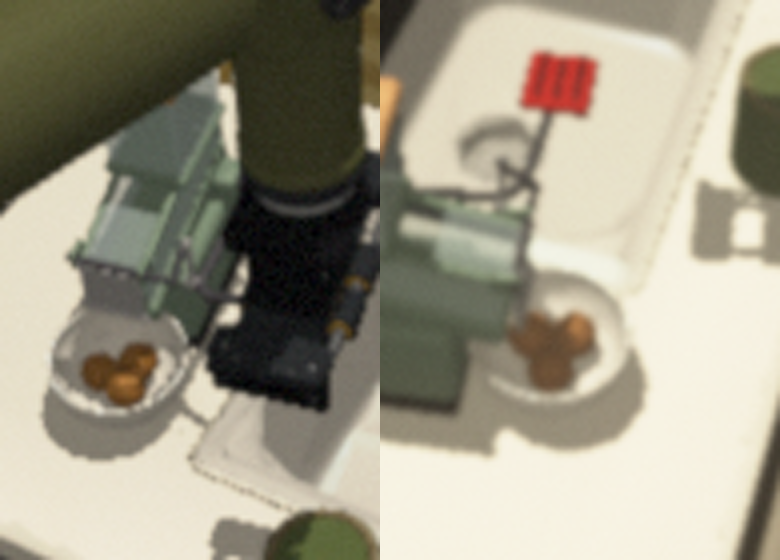

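The lid hangs closed at (110,290), the paddle is back up at (560,80), the three walnuts lie in the bowl, and the arm touches nothing.

```bash
python3 -c "
from cell import env
print(env.sign_off())"
```

```text
the job is handed in; nothing more can be done
None
```

The job is handed in: the bowl stands against the pedestal under the spout with all three walnuts in it, and the lever was let up slowly (about 16 mm/s at the paddle) so the lid closed gently; robot clock about 17 s of the 72 s allowed.

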